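Unlock and open the sloping bottle case

ROBOT

A 7-joint arm with a two-finger parallel gripper is mounted at the origin on the work surface. World frame = base frame: x ahead of the robot, y to its left, z up, the work surface at z = 0. Lengths are in m, angles in rad, forces in N, time in s.
With the tool pointing down it reaches from about 0.35 to 0.9 m from the base axis. Payload 8.1 kg.
Tool frame: the origin (TCP) lies midway between the tips of the shut fingers; the grasp point (between the pads) lies 19 mm behind it (hold_point_z is the distance from the TCP to the grasp point, in m); x points along the fingers, z is the direction in which the jaws open and shut, and the axes are right-handed (so a half turn about x gives the same grasp; the last joint's range is limited). The gripper opens to 85 mm and grips with 20 to 120 N. Pads are 22 mm wide; open, the fingers measure 114 mm over their backs; the gripper's body (76 mm by 85 mm) begins 54 mm behind the grasp point. The pads swing forward as they close: fully open they stand 13 mm farther back than shut.
Start: joints at [-1.294, 0.434, 0.025, 1.573, -0.012, 1.134, -0.075], TCP at [0.232, 0.58, 0.231] pointing down, gripper open.
Joint ranges: [-2.62, 2.62], [-0.44, 2.09], [-1.27, 1.32], [0.08, 2.57], [-1.32, 4.46], [0.12, 2], [-2.74, 2.74]. Speed limits (rad/s): [2.22, 2.22, 3.01, 3.01, 3.14, 3.14, 3.14].

INTERFACE

Orientations are given as a rotation vector (axis times angle).
In Python, from bench import read_state, get_image, camera_model, hand_in, hold_point_z gives the robot as it stands.
- The arm moves only by the shell command python3 -m jog 'ROWS' [OPENING] [FORCE]. ROWS is JSON, one flat list of numbers, 4 for each row, row after row: the shift along the tool's x, y, z in m, then the turn about the tool's x in degrees. A call has exactly 5 rows; each row shifts and turns the commanded pose from where the row before left it, along the tool's axes as they then stand; what a row does not reach is not made up. A row lasts 1/8 s, in which the tool goes at most 62.5 mm and 10.7 degrees, less where a joint would pass 70% of its speed; a pose out of reach is approached as far as the arm can. A call with a gripper value outside its range is refused whole. OPENING is the closure in counts, from 0 (fully open) to 255 (shut), set as the call begins (- or left out, the last holds). The fingers move at their own pace and stop on an object; FORCE is the grip in N (left out, the last holds). Time passes only in rows, so rows that do not move let the fingers close, or fill a call up. It gives the time, the measured TCP pose, the force and the opening at its end, in the units of the state.
- read_state(): the state, without advancing time (a new reading comes with each control period).
- get_image(name): name is "side" or "top"; returns the picture (420x560x3 uint8, red, green, blue); there is no depth.
- camera_model(name): a dict with "K" (3x3 intrinsics, pixels), "view" (4x4, takes a point from world to camera coordinates). Camera axes: x right, y down, z forward; pixel columns grow to the right and rows downward; lengths in m; the calibration is good to about 2 mm. A picture is of the moment at which its call begins. camera_model takes no time and is no camera call.
- hand_in(): hands the job in, once; it reports no verdict.
The state is a dict: "clock": time; "q": joint angles; "joint_vel": joint speeds; "effort": joint torques, N m; "tool_pos": TCP position; "orientation": TCP orientation; "contact_force": force on the tool from outside, world axes, zero at the start; "moment": the same for the moment, N m; "finger_gap": finger opening in m.
Only numpy, scipy, OpenCV 4.12 (cv2) and the standard library are available. Lean on these libraries where they do the work, as an engineer would, in place of code of your own. Each camera call takes 0.05 s, during which the arm holds its last target.

TASK

Open the sloping bottle case: first turn the blue turn-button in line with the brass strap, then, with the lid still shut, swing the hasp (yellow tab) up off the button and back past square to the lid, and only then lift the lid (red tab) until it stands open by at least 65 degrees; leave button, hasp and lid like that. Do not tip over or push aside any of the bottles, the tub or the beaker standing around it.

Things in the scene. Friction and masses are not known exactly. Their poses are not given: they have to be found in the camera images.
- case: Fixed grey bottle case, 280 wide (y) by 275 deep, on a stand that slopes its whole flat top by 25 degrees: low edge at the case's -x, which faces away from the robot, high edge at +x, on the robot's side. Origin on the table under the middle of the lid's front edge; x horizontal towards the high edge, y square to that, z up. Footprint x -118 to 150, y -140 to 140.
- slope_zero (a point): Fixed point of the case top, middle of the lid's front edge, 109 above the case origin. Offsets u, v, n (mm) below start here, in case axes: u uphill (cos25,0,sin25), v = y, n outward normal (-sin25,0,cos25). Fixed dark steel deck: u -130 to 0, at n 0. White lid with clear window: u 0 to 145, top at n 0.
- button (a joint): Blue turn-button on the deck, which holds the hasp down: 0 = bar across the strap (along v), locked; 1.571 (stop) = bar in line with the strap (along u), released. Grows clockwise looking down on the slope (axis n). Friction 0.05 N m: stays where left. The strap lifts only when it is nearly in line.
- button_grip (a point): Middle of the turn-button's bar, at u -62, v -55, n 18.5. The bar is 34 long, 9 thick and 22 high (n 7.5 to 29.5), standing on edge above the hasp strap (strap top at n 4.5). Site axes at joint 0: x = u, y = v, z = n.
- hasp (a joint): Brass hasp strap hinged on the lid's front edge. Angle from the lid: 0 = lying flat forward on the deck, over the button; 1.571 = square to the lid; grows as it swings up and back over the lid; stop at 2.6. Friction 0.09 N m: stays where left. Only the turn-button holds it down.
- hasp_hinge (a point): Middle of the hasp's hinge line (along v) at u 0, v -55, n 3 with the lid shut; moves with the lid. Strap 30 wide, 3 thick, 112 long from here, with a slot 16 wide between 40 and 88 from the hinge, through which the button stands.
- hasp_tab (a point): Centre of the yellow finger tab standing up from the hasp's free end, 109 from the hinge (and 15 above the hinge line when shut): 36 wide (along v), 6 thick, 31.5 high (n 1.5 to 33). It can be pinched on its 36 mm wide sides and turns between the fingers as the hasp swings. The middle of the button is 47 uphill of it.
- lid (a joint): Lid: 0 = shut, grows as its front edge rises; stop at 1.4. 0.3 kg with a stiff hinge (friction 0.4 N m): stays where left. About 5 N at the tab lifts it.
- lid_hinge (a point): Middle of the lid's hinge line (along v) at the high back edge, u 145, v 0, n -4.
- lid_tab (a point): Centre of the red lift tab standing up from the lid's front edge, at u 5, v +55, n 15: 36 wide (along v), 10 thick (u 0 to 10), 30 high (n 0 to 30); 140 from the lid hinge along the lid and 19 above the hinge line.
- amber_mid (a point): Bystander: loose amber bottle, 52 dia x 105 tall, black screw cap. Point at its axis, half-way up (52.5 over its foot).
- tall_mid (a point): Bystander: loose tall pale bottle, 64 dia x 190 tall, pointed black cap. Point at its axis, half-way up (95 over its foot).
- drop_red_mid (a point): Bystander: loose small amber dropper bottle, 28 dia x 75 tall, red cap. Point at its axis, half-way up (37.5 over its foot).
- drop_white_mid (a point): Bystander: loose small blue dropper bottle, 28 dia x 75 tall, white cap. Point at its axis, half-way up (37.5 over its foot).
- cap_tub_mid (a point): Bystander: loose open tub of loose caps, 100 x 130 x 50 tall. Point at its axis, half-way up (25 over its foot).
- beaker_mid (a point): Bystander: loose clear glass beaker, 68 dia x 90 tall. Point at its axis, half-way up (45 over its foot).

How it is judged:
By the outcome, as a careful person would: the job done as asked, in the order asked, and still so for the second after the job is handed in, with the robot touching nothing.
It also fails if it takes over 61 s, if anything falls off the work surface, if the arm or the gripper's body presses on something with over 40 N, if the wrist force passes 120 N, or if a joint passes its speed limit or range.

## Working session

There is one attempt and no reset: what is moved stays moved. The work goes in short steps, Python scripts to look and compute and a shell command to move; the robot and the scene stay as the last step left them, time stands still between calls to the robot, and variables do not carry over. Pictures are saved under pics/ and viewed, and the job is handed in when it is done.

```bash
ls; mkdir -p pics; python3 - <<'E'
from bench import *
import cv2
s=read_state(); print(s, hold_point_z if not callable(hold_point_z) else hold_point_z())
for n in("side","top"):
    im=get_image(n); cv2.imwrite(f"pics/{n}0.png",im[:,:,::-1]); m=camera_model(n); print(n,m)
E
```

```text
pics
{'clock': 0.0, 'q': array([-1.29363683,  0.43521193,  0.02496878,  1.57408251, -0.01158217,
        1.13401193, -0.07510587]), 'joint_vel': array([ 5.69596742e-04, -7.25760231e-04,  1.24289688e-03, -1.05042021e-04,
        1.62181618e-03,  6.77148815e-05, -8.00454725e-04]), 'effort': array([-3.66412087e-04, -6.70438743e+01,  1.02469739e+00, -3.16210628e+01,
        1.55210530e-02,  1.25766834e-02,  9.59354026e-06]), 'tool_pos': array([0.23155528, 0.57998267, 0.23053844]), 'orientation': array([-0.92601389,  1.36651766,  0.92435571]), 'contact_force': array([ 0.91347093,  0.58878457, -0.40113212]), 'moment': array([-0.03487005,  0.02045126,  0.01695452]), 'finger_gap': 0.08546771939659215} 0.0187
side {'K': array([[460.88529662,   0.        , 275.34428675],
       [  0.        , 460.88529662, 209.53391934],
       [  0.        ,   0.        ,   1.        ]]), 'view': array([[ 0.9982003 , -0.05984036, -0.00391081, -0.58553748],
       [-0.04966326, -0.78836008, -0.61320628,  0.13799016],
       [ 0.03361135,  0.61229691, -0.78991314,  1.12018337],
       [ 0.        ,  0.        ,  0.        ,  1.        ]])}
top {'K': array([[490.73909777,   0.        , 274.58615392],
       [  0.        , 490.73909777, 211.65160808],
       [  0.        ,   0.        ,   1.        ]]), 'view': array([[ 0.02245605, -0.99931252,  0.0294995 ,  0.01728777],
       [-0.9968062 , -0.0246421 , -0.07596163,  0.60538024],
       [ 0.07663634, -0.02769949, -0.99667427,  1.21500996],
       [ 0.        ,  0.        ,  0.        ,  1.        ]])}
```

View pics/side0.png

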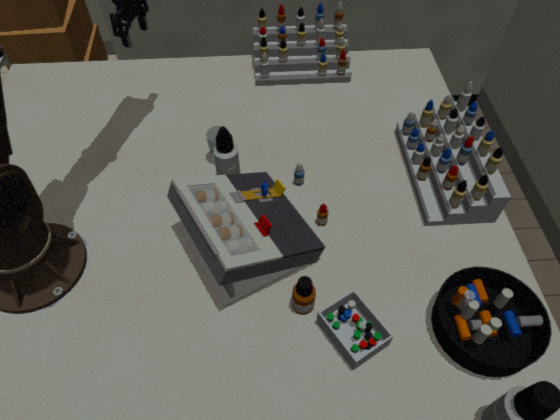

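View pics/top0.png

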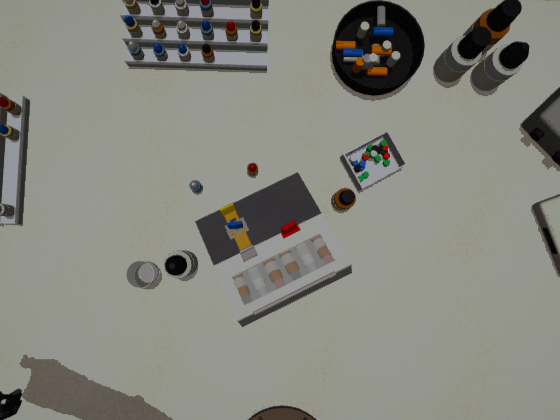

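The side view shows the case around (245,225), with the tall bottle (226,150), beaker (215,145), droppers (299,174) and (322,214), amber (303,295) and tub (354,330). In the top view the case is at (272,245), with button (235,225), yellow tab (228,210) and red tab (290,229). Next I zoom and measure.

```bash
cat > h.py <<'E'
import numpy as np, cv2
from bench import *
def ray(n,px):
    m=camera_model(n);V=m["view"];R=V[:3,:3];t=V[:3,3]
    d=R.T@np.linalg.inv(m["K"])@np.array([px[0],px[1],1.]);return -R.T@t,d/np.linalg.norm(d)
def onz(n,px,z):
    o,d=ray(n,px);return o+d*(z-o[2])/d[2]
def tri(ps,pt):
    a,d=ray("side",ps);b,e=ray("top",pt)
    s=np.linalg.lstsq(np.c_[d,-e],b-a,rcond=None)[0];p=a+d*s[0];q=b+e*s[1];return (p+q)/2,np.linalg.norm(p-q)
def proj(n,P):
    m=camera_model(n);c=m["view"][:3,:3]@np.asarray(P).reshape(-1,3).T+m["view"][:3,3:];c=m["K"]@c;return (c[:2]/c[2]).T
def crop(im,x0,y0,x1,y1,f,out):
    cv2.imwrite(out,cv2.resize(im[y0:y1,x0:x1,::-1],None,fx=f,fy=f,interpolation=cv2.INTER_CUBIC))
def mask(im,col):
    h=cv2.cvtColor(im,cv2.COLOR_RGB2HSV);H,S,Vv=[h[...,i].astype(int) for i in range(3)]
    if col=="red":return ((H<6)|(H>174))&(S>170)&(Vv>70)
    if col=="blue":return (abs(H-112)<14)&(S>150)&(Vv>50)
    if col=="yellow":return (abs(H-23)<8)&(S>150)&(Vv>60)
def blobs(im,col,box):
    M=mask(im,col).astype(np.uint8);K=np.zeros_like(M);K[box[1]:box[3],box[0]:box[2]]=1
    n,l,st,c=cv2.connectedComponentsWithStats(M*K)
    return [(st[i].tolist(),c[i].round(1).tolist()) for i in range(1,n) if st[i][4]>15]
E
python3 - <<'E'
from h import *
s=cv2.imread("pics/side0.png")[:,:,::-1];t=cv2.imread("pics/top0.png")[:,:,::-1]
crop(s,160,110,335,310,3,"pics/sc.png");crop(t,120,145,370,330,3,"pics/tc.png")
for c in("red","blue","yellow"):
    print(c,"S",blobs(s,c,(170,165,310,260)),"T",blobs(t,c,(200,190,320,260)))
E
```

```text
red S [([255, 215, 17, 21, 190], [263.2, 224.8])] T [([281, 221, 19, 17, 190], [289.3, 228.7])]
blue S [([261, 182, 7, 14, 74], [264.2, 188.5])] T [([227, 221, 16, 8, 91], [234.5, 224.5])]
yellow S [([266, 180, 19, 18, 182], [276.3, 189.6]), ([242, 190, 22, 10, 128], [250.8, 194.6])] T [([220, 203, 20, 19, 223], [229.2, 212.3]), ([231, 228, 20, 22, 215], [241.4, 239.3])]
```

View pics/sc.png

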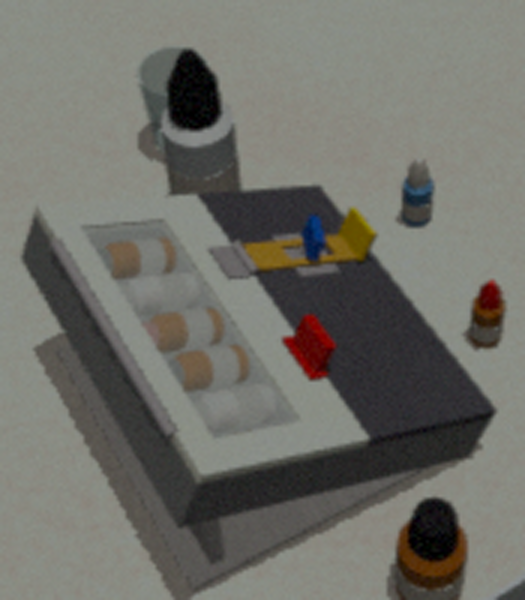

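View pics/tc.png

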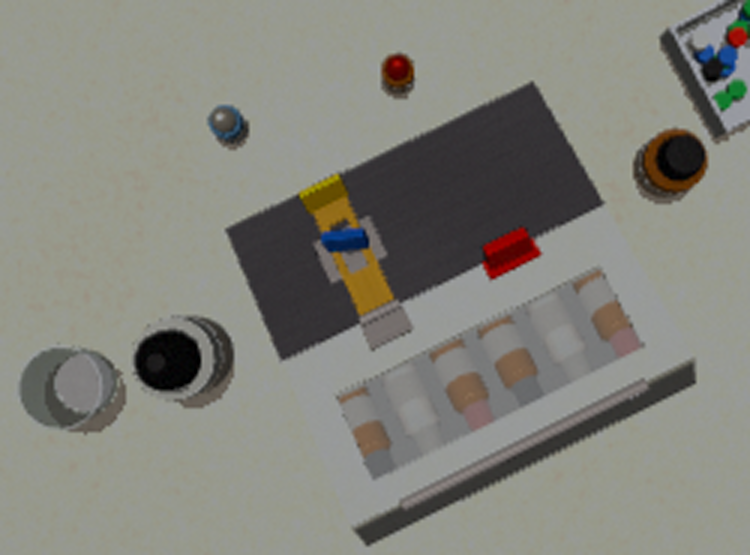

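```bash
python3 - <<'E'
from h import *
T=[(228,229),(533,83),(603,206),(281,359)];S=[(322,186),(493,410),(368,440),(200,195)]
P=[]
for a,b in zip(S,T):
    p,e=tri((a[0]/3+160-.33,a[1]/3+110-.33),(b[0]/3+120-.33,b[1]/3+145-.33));P.append(p);print((p*1e3).round(1),round(e*1e3,1))
P=np.array(P)
print("dists",[np.linalg.norm(P[i]-P[(i+1)%4]).round(4) for i in range(4)])
# rigid fit: model pts in case axes
c,s=np.cos(np.radians(25)),np.sin(np.radians(25))
U=np.array([c,0,s]);V=np.array([0,1,0]);N=np.array([-s,0,c]);Z=np.array([0,0,.109])
M=lambda u,v,n:Z+U*u/1e3+V*v/1e3+N*n/1e3
# v=-140 is world +y side (left/top)
mod=np.array([M(-130,-140,0),M(-130,140,0),M(0,140,0),M(0,-140,0)])
a=mod[:,:2]-mod[:,:2].mean(0);b=P[:,:2]-P[:,:2].mean(0)
yaw=np.arctan2((a[:,0]*b[:,1]-a[:,1]*b[:,0]).sum(),(a*b).sum())
R=np.array([[np.cos(yaw),-np.sin(yaw),0],[np.sin(yaw),np.cos(yaw),0],[0,0,1]])
o=P.mean(0)-R@mod.mean(0);print("yaw",np.degrees(yaw),"o",o)
for m,p in zip(mod,P):print("res",((R@m+o-p)*1e3).round(1))
# tabs from colour blobs
for name,ps,pt,m in(("red",(263.2,224.8),(289.3,228.7),M(5,55,15)),("blue",(264.2,188.5),(234.5,224.5),M(-62,-55,18.5)),("yel",None,None,M(-109,-55,18))):
    if ps:
        p,e=tri(ps,pt);print(name,(p*1e3).round(1),round(e*1e3,1),"pred",((R@m+o)*1e3).round(1))
    else: print(name,"pred",((R@m+o)*1e3).round(1),proj("side",R@m+o),proj("top",R@m+o))
np.savez("case.npz",R=R,o=o)
# bystanders
for n,px,z in(("tall top",(170/3+120,360/3+145),.18),("amber",(684/3+120,155/3+145),.105),("dropred",(397/3+120,67/3+145),.075),("dropwhite",(224/3+120,121/3+145),.075)):print(n,onz("top",px,z).round(3))
E
```

```text
[576.3 224.8  54.4] 3.2
[700.9 -21.7  54.6] 0.8
[597.5 -75.  105.5] 0.7
[473.1 173.5 106.4] 1.9
dists [np.float64(0.2762), np.float64(0.1269), np.float64(0.2779), np.float64(0.1264)]
yaw -153.2711941014612 o [ 0.53433523  0.04892303 -0.00129376]
res [ 0.3  2.2 -1.7]
res [ 1.6 -1.4 -1.9]
res [-0.2 -1.2  2.2]
res [-1.7  0.4  1.3]
red [ 5.590e+02 -5.000e-01  1.241e+02] 1.2 pred [560.7   0.6 123.4]
blue [566.6 127.4 100. ] 0.8 pred [566.8 126.8  98.3]
yel pred [604.6 145.9  78. ] [[278.88014284 187.89118392]] [[227.72844457 208.81045223]]
tall top [0.471 0.246 0.18 ]
amber [ 0.638 -0.139  0.105]
dropred [0.707 0.089 0.075]
dropwhite [0.66  0.227 0.075]
```

```bash
cat >> h.py <<'E'
from scipy.spatial.transform import Rotation as Ro
c25,s25=np.cos(np.radians(25)),np.sin(np.radians(25))
_c=np.load("case.npz");CR,CO=_c["R"],_c["o"].copy();CO[2]=0
def case(u,v,n): return CO+CR@np.array([c25*u-s25*n,v,109+s25*u+c25*n]) if 0 else CO+CR@(np.array([c25*u-s25*n,v,109+s25*u+c25*n])/1e3)
def pose():
    s=read_state();return s["tool_pos"],Ro.from_rotvec(s["orientation"]).as_matrix(),s
def to(target,p=None,Rt=None):
    a,b,s=pose();p=a if p is None else p
    return b.T@(np.asarray(target)-p)
ang=lambda d:np.degrees(np.arctan2(d[1],d[0]))
E
python3 - <<'E'
from h import *
p,R,s=pose();print(R.round(3));print("tool z ang",ang(R[:,2]),"case x ang",ang(CR[:,0]),"v ang",ang(CR[:,1]))
g=case(-62,-55,18.5);t=case(-106,-55,18);print(g,t,case(5,55,15)); print("delta tool to grip",to(g))
E
```

```text
[[-0.    -0.929  0.371]
 [-0.001  0.371  0.929]
 [-1.    -0.    -0.001]]
tool z ang 68.23595224493127 case x ang -153.2711941014612 v ang -63.27119410146119
[0.56676779 0.12683546 0.09956436] [0.6021955  0.14467607 0.080516  ] [0.56068704 0.00061309 0.12470771]
delta tool to grip [ 0.13152445 -0.47931745 -0.29644051]
```

```bash
python3 -m jog '[-0.02,0,0,10.4, 0,0,0,10.4, 0,0,0,10.4, 0,0,0,10.3, 0,0,0,0]' 171 30; python3 - <<'E'
from h import *
p,R,s=pose();print(ang(R[:,2]),s["finger_gap"],s["q"][6])
g=case(-62,-55,24);g[2]=case(-62,-55,18.5)[2]+.001;print(g,to(g))
E
```

```text
clock: 0.72
tool_pos: [0.2315, 0.5803, 0.2509]
orientation: [-0.368, 1.54, 0.366]
contact_force: [0.2, -0.7, 0.4]
finger_gap: 0.0281
26.808206185451148 0.02813727809785688 -0.7343332601907232
[0.56884382 0.1278809  0.10056436] [ 0.15074425 -0.55581277  0.09707795]
```

```bash
python3 -m jog '[0,-0.055,0.0097,0, 0,-0.055,0.0097,0, 0,-0.055,0.0097,0, 0,-0.055,0.0097,0, 0,-0.055,0.0097,0]'; python3 -m jog '[0,-0.055,0.0097,0, 0,-0.055,0.0097,0, 0,-0.055,0.0097,0, 0,-0.055,0.0097,0, 0,-0.055,0.0097,0]';python3 -m jog '[0,-0.005,0,0,0.06,0,0,0,0.03,0,0,0,0,0,0,0,0,0,0,0]'; python3 - <<'E'
from h import *
p,R,s=pose();print(ang(R[:,2]),R[:,0].round(3),s["q"].round(2))
g=case(-62,-55,24);g[2]=case(-62,-55,18.5)[2]+.001;print(g,to(g))
im=get_image("side");crop(im,160,60,335,260,3,"pics/s1.png")
im=get_image("top");crop(im,160,145,360,295,4,"pics/t1.png")
E
```

```text
clock: 1.35
tool_pos: [0.3996, 0.355, 0.2514]
orientation: [-0.37, 1.539, 0.37]
contact_force: [0.7, 0.4, -0.1]
finger_gap: 0.0282
clock: 1.98
tool_pos: [0.5666, 0.1314, 0.2513]
orientation: [-0.37, 1.539, 0.37]
contact_force: [0.6, 1.0, -0.1]
finger_gap: 0.0283
clock: 2.6
tool_pos: [0.5686, 0.129, 0.1626]
orientation: [-0.367, 1.538, 0.368]
contact_force: [-0.1, 0.0, 0.9]
finger_gap: 0.0279
26.85114591783744 [ 0.001  0.001 -1.   ] [-0.58  0.44  0.37  1.79 -0.19  0.95  0.34]
[0.56884382 0.1278809  0.10056436] [ 0.06201688 -0.00107894 -0.00041074]
```

View pics/s1.png

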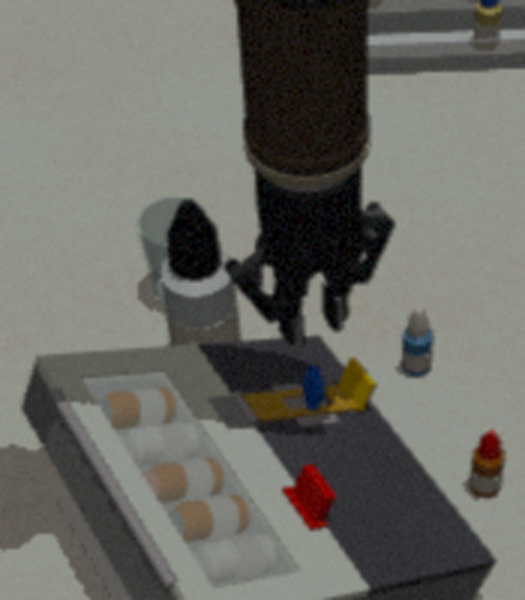

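View pics/t1.png

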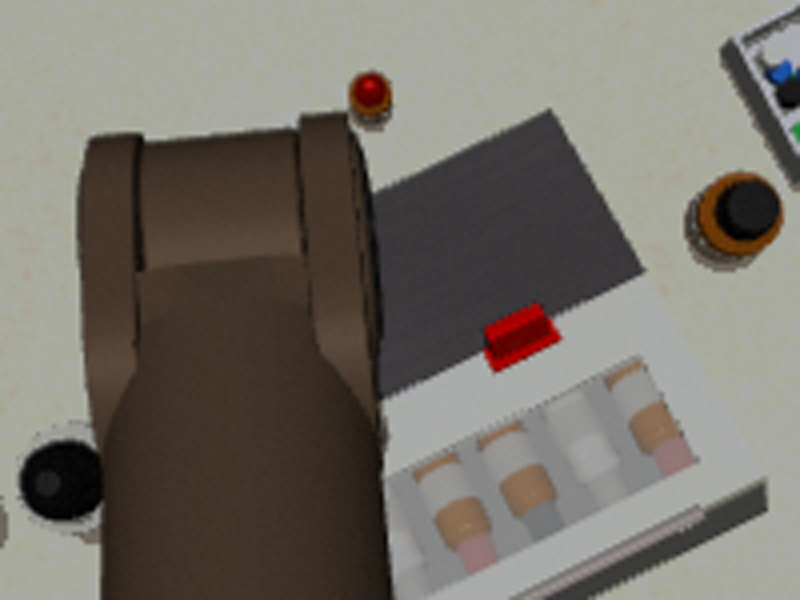

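The fork hangs above the button: in the side crop the tips are at (292,340) and (335,322), straddling the blue bar at (314,385). The arm hides the button in the top view. Next I go down.

```bash
python3 -m jog '[0.025,-0.001,0,0, 0.015,0,0,0, 0.01,0,0,0, 0.006,0,0,0, 0,0,0,0]'; python3 - <<'E'
from h import *
p,R,s=pose();g=case(-62,-55,24);g[2]=case(-62,-55,18.5)[2]+.001;print(to(g))
im=get_image("side");crop(im,210,120,310,220,6,"pics/s2.png")
E
```

```text
clock: 3.32
tool_pos: [0.5685, 0.1275, 0.1052]
orientation: [-0.366, 1.54, 0.366]
contact_force: [0.5, 0.3, -0.6]
finger_gap: 0.0282
[0.00466119 0.00012815 0.00049607]
```

View pics/s2.png

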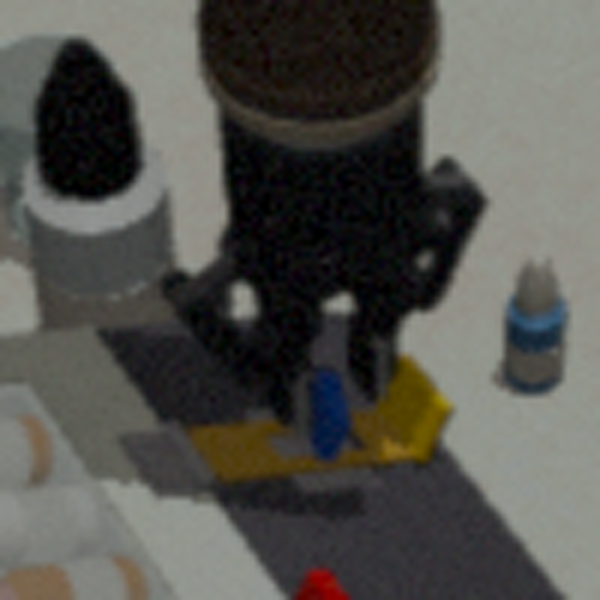

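The bar (325,415 in the crop) stands between the fingertips at (285,415) and (370,390). I go down the last 4 mm, narrow the fork and turn.

```bash
python3 -m jog '[0.004,0,0,0, 0,0,0,0, 0,0,0,0, 0,0,0,0, 0,0,0,0]' 200 20; python3 -m jog '[0,0,0,9, 0,0,0,9, 0,0,0,9, 0,0,0,9, 0,0,0,9]'
```

```text
clock: 4.0
tool_pos: [0.5687, 0.1276, 0.1015]
orientation: [-0.366, 1.539, 0.366]
contact_force: [-1.4, 0.6, 4.5]
finger_gap: 0.0184
clock: 4.62
tool_pos: [0.5692, 0.1284, 0.1014]
orientation: [0.254, 1.555, -0.253]
contact_force: [2.0, 3.5, 1.4]
finger_gap: 0.0183
```

```bash
python3 -m jog '[0,0,0,9, 0,0,0,9, 0,0,0,9, 0,0,0,9, 0,0,0,9]'; python3 -m jog '[0,0,0,0, 0,0,0,0, 0,0,0,0, 0,0,0,0, 0,0,0,0]' 240 25;python3 - <<'E'
from h import *
p,R,s=pose();print(ang(R[:,2]),s["moment"])
im=get_image("side");crop(im,210,120,310,220,6,"pics/s3.png")
E
```

```text
clock: 5.25
tool_pos: [0.5695, 0.1275, 0.1016]
orientation: [0.863, 1.391, -0.862]
contact_force: [1.7, -0.4, 0.8]
finger_gap: 0.0186
clock: 5.88
tool_pos: [0.569, 0.1276, 0.1015]
orientation: [0.859, 1.394, -0.858]
contact_force: [5.1, -0.1, 1.8]
finger_gap: 0.0081
-63.23901430744031 [ 0.04260305 -1.02209257  0.10561281]
```

View pics/s3.png

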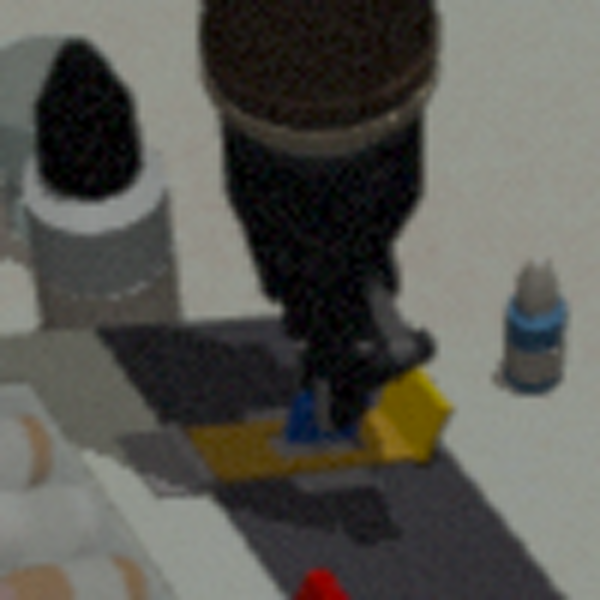

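The bar now lies in line with the strap, gripped at 8.1 mm (9 expected), with the jaws at -63.2° along v. I release and lift clear.

```bash
python3 -m jog '[0,0,0,0, 0,0,0,0, -0.02,0,0,0, -0.03,0,0,0, -0.03,0,0,0]' 75 25;python3 - <<'E'
from h import *
p,R,s=pose();print(ang(R[:,2]),s["finger_gap"])
for n in (16,18): 
  g=case(-109,-55,n);print(g,to(g))
im=get_image("side");crop(im,210,120,310,220,6,"pics/s4.png")
E
```

```text
clock: 6.55
tool_pos: [0.5683, 0.1272, 0.1833]
orientation: [0.859, 1.394, -0.86]
contact_force: [0.9, 0.0, -0.7]
finger_gap: 0.0602
-63.29637102864377 0.06017929801606883
[0.60386898 0.14551879 0.07743553] [ 0.10584576  0.03999426 -0.00038365]
[0.6046239  0.14589895 0.07924815] [ 0.10403307  0.04083932 -0.00038392]
```

View pics/s4.png

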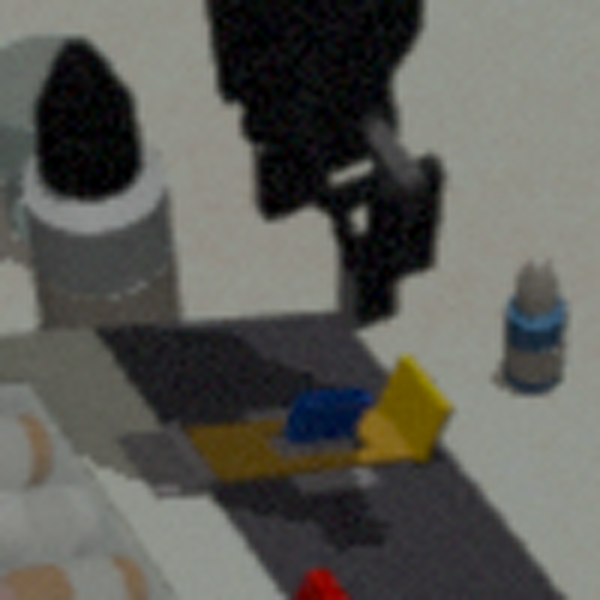

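The blue bar (325,415) now runs parallel to the strap, and the tab at (415,405) sits where predicted. Next I pinch the tab.

```bash
python3 -m jog '[0,0.041,0,0, 0.05,0,0,0, 0.04,0,0,0, 0.022,0,0,0, 0,0,0,0]'; python3 -m jog '[0,0,0,0, 0,0,0,0, 0,0,0,0, 0,0,0,0, 0,0,0,0]' 150 40;python3 - <<'E'
from h import *
p,R,s=pose();print(s["finger_gap"]);g=case(-109,-55,18);print(to(g))
im=get_image("side");crop(im,210,120,310,220,6,"pics/s5.png")
E
```

```text
clock: 7.22
tool_pos: [0.6041, 0.1458, 0.0687]
orientation: [0.858, 1.396, -0.861]
contact_force: [-0.0, 0.3, 0.1]
finger_gap: 0.0601
clock: 7.85
tool_pos: [0.6058, 0.1466, 0.0711]
orientation: [0.86, 1.394, -0.857]
contact_force: [-1.9, 0.2, 5.0]
finger_gap: 0.0355
0.03549988192787187
[-8.17686879e-03 -1.32645502e-03  6.31327228e-05]
```

View pics/s5.png

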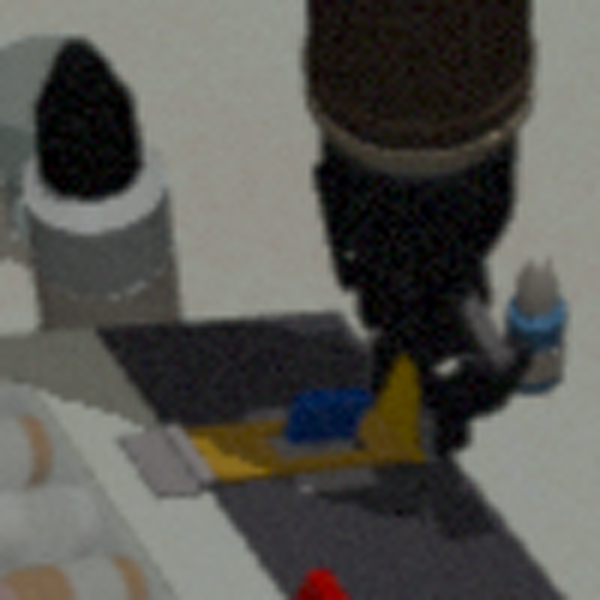

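```bash
python3 - <<'E'
import numpy as np
th=[0,5,10,15,20,25]+list(range(34,120,9));th=np.array(th,float);a=np.radians(th-17.2)
y=110*np.cos(a);x=-110*np.sin(a)+np.interp(th,[0,40,115],[0,0,2])
for t,dx,dy in zip(th[1:],np.diff(x),np.diff(y)):print(t,dx.round(1),dy.round(1))
E
python3 -m jog '[0,0,0,0, 0,0,0,0, 0,0,0,0, 0,0,0,0, 0,0,0,0]' 170 20
```

```text
5.0 -9.3 2.4
10.0 -9.5 1.6
15.0 -9.6 0.8
20.0 -9.6 -0.1
25.0 -9.6 -0.9
34.0 -16.9 -3.7
43.0 -16.0 -6.3
52.0 -14.7 -8.7
61.0 -13.1 -10.9
70.0 -11.2 -12.9
79.0 -9.1 -14.5
88.0 -6.7 -15.8
97.0 -4.1 -16.7
106.0 -1.5 -17.2
115.0 1.2 -17.2
clock: 8.52
tool_pos: [0.6058, 0.1466, 0.0711]
orientation: [0.86, 1.394, -0.857]
contact_force: [-1.2, 0.9, 5.7]
finger_gap: 0.0354
```

```bash
python3 -m jog '[-0.0093,0.0024,0,0, -0.0095,0.0016,0,0, -0.0096,0.0008,0,0, -0.0096,-0.0001,0,0, -0.0096,-0.0009,0,0]';python3 - <<'E'
from h import *
im=get_image("side");crop(im,210,100,310,200,6,"pics/s6.png")
E
```

```text
clock: 9.15
tool_pos: [0.6079, 0.1476, 0.1174]
orientation: [0.859, 1.395, -0.86]
contact_force: [-3.8, 0.3, -3.7]
finger_gap: 0.0354
```

View pics/s6.png

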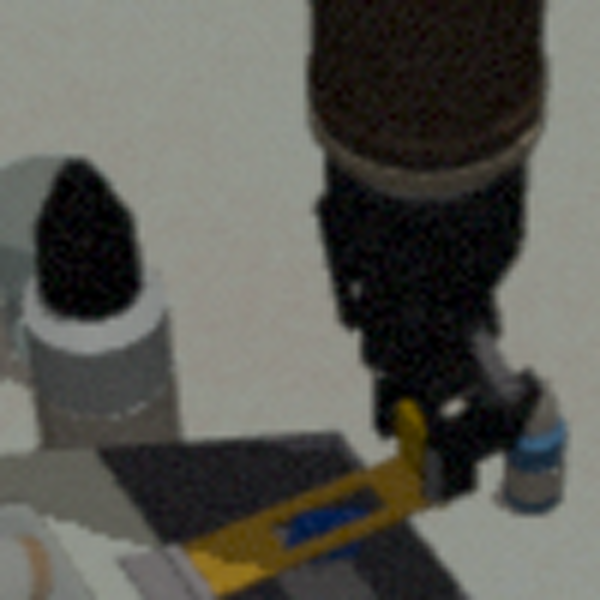

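The hasp lifts cleanly: the strap runs from (195,570) to (430,490) with the blue bar dropping out through the slot, and the forces are small. I continue along the arc.

```bash
python3 -m jog '[-0.0169,-0.0037,0,0, -0.016,-0.0063,0,0, -0.0147,-0.0087,0,0, -0.0131,-0.0109,0,0, -0.0112,-0.0129,0,0]';python3 - <<'E'
from h import *
p,R,s=pose();import numpy as np
h=case(0,-55,3);d=CR.T@(p-h);print("TCP rel hinge",d*1e3)
im=get_image("side");crop(im,180,60,330,210,4,"pics/s7.png")
E
```

```text
clock: 9.82
tool_pos: [0.5707, 0.1285, 0.1902]
orientation: [0.86, 1.393, -0.857]
contact_force: [0.6, 2.5, -2.6]
finger_gap: 0.0353
TCP rel hinge [-66.94877854   0.29038695  78.50704077]
```

View pics/s7.png

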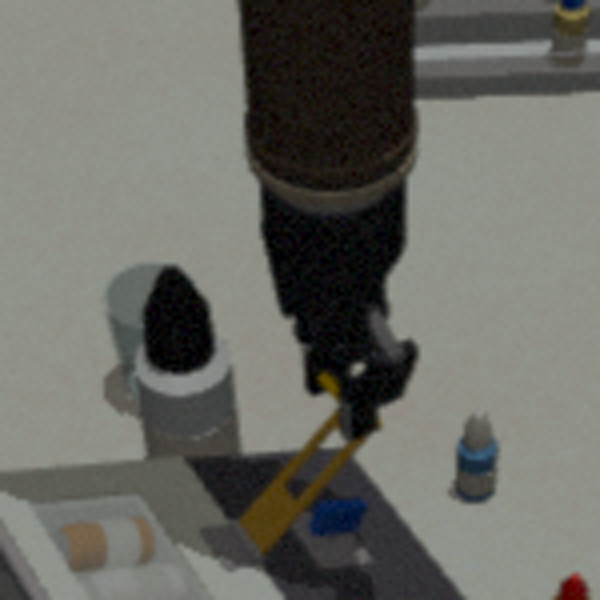

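```bash
python3 -m jog '[-0.0091,-0.0145,0,0, -0.0067,-0.0158,0,0, -0.0041,-0.0167,0,0, -0.0015,-0.0172,0,0, 0.0012,-0.0172,0,0]';python3 - <<'E'
from h import *
p,R,s=pose();import numpy as np
h=case(0,-55,3);d=CR.T@(p-h);print("TCP rel hinge",d*1e3)
im=get_image("side");crop(im,180,60,330,210,4,"pics/s8.png")
E
```

```text
clock: 10.5
tool_pos: [0.4976, 0.091, 0.2097]
orientation: [0.86, 1.393, -0.858]
contact_force: [1.8, -0.3, 4.4]
finger_gap: 0.0347
TCP rel hinge [15.20251273  0.91054473 98.01425429]
```

View pics/s8.png

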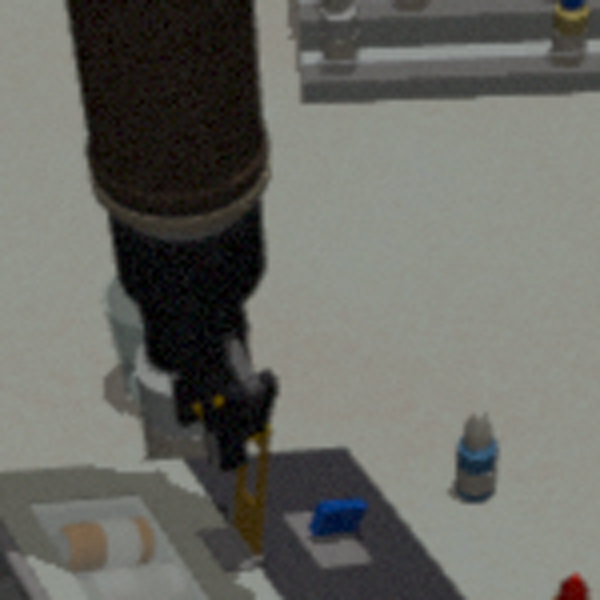

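The hasp stands vertical in the world (strap (265,430)→(250,545)), which is about 115° from the lid, and the lid is shut. I release and rise.

```bash
python3 -m jog '[0,0,0,0, 0,0,0,0, 0,0,0,0, -0.04,0,0,0, -0.04,0,0,0]' 75 20;python3 - <<'E'
from h import *
im=get_image("side");crop(im,160,60,310,260,3,"pics/s9.png")
p,R,s=pose();print(ang(R[:,2]),to(case(5,55,15)))
E
```

```text
clock: 11.18
tool_pos: [0.4975, 0.0916, 0.2896]
orientation: [0.858, 1.395, -0.861]
contact_force: [0.9, 0.4, 0.9]
finger_gap: 0.0605
-63.34273011644198 [0.16988822 0.01267973 0.10802351]
```

View pics/s9.png

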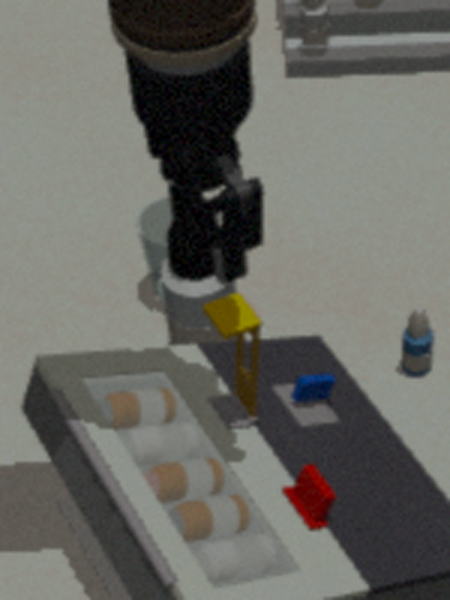

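The hasp stays upright at (245,350), with its tab at (232,313), and the lid is shut. Next I go to the red tab.

```bash
python3 -m jog '[0,0.0063,0.054,0, 0,0.0063,0.054,0, 0.055,0,0,0, 0.055,0,0,0, 0,0,0,0]'; python3 - <<'E'
from h import *
im=get_image("side");crop(im,160,60,310,260,3,"pics/s10.png")
p,R,s=pose();print(ang(R[:,2]),to(case(5,55,15)))
E
```

```text
clock: 11.85
tool_pos: [0.555, 0.0011, 0.1758]
orientation: [0.856, 1.4, -0.864]
contact_force: [0.4, 0.7, 0.1]
finger_gap: 0.06
-63.3052119285571 [0.05375507 0.0034807  0.00190383]
```

View pics/s10.png

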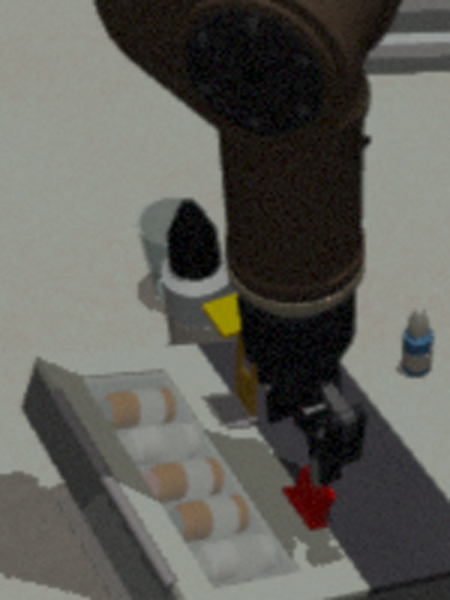

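```bash
python3 -m jog '[0.03,0.003,0.002,0, 0.02,0,0,0, 0.008,0,0,0, 0,0,0,0, 0,0,0,0]'; python3 -m jog '[0,0,0,0, 0,0,0,0, 0,0,0,0, 0,0,0,0, 0,0,0,0]' 180 40; python3 - <<'E'
from h import *
im=get_image("side");crop(im,160,60,310,260,3,"pics/s11.png")
p,R,s=pose();print(ang(R[:,2]),to(case(5,55,15)))
L=141.28;a0=np.degrees(np.arctan2(19,140))
th=np.r_[np.arange(0,26,5),np.arange(33,75,8),75.];a=np.radians(th-25+a0)
y=L*np.cos(a);x=-L*np.sin(a)
for t,dx,dy in zip(th[1:],np.diff(x),np.diff(y)):print(t,dx.round(1),dy.round(1))
E
```

```text
clock: 12.52
tool_pos: [0.5621, 0.0007, 0.1224]
orientation: [0.86, 1.393, -0.858]
contact_force: [0.3, 0.4, -1.0]
finger_gap: 0.0601
clock: 13.15
tool_pos: [0.5619, 0.0003, 0.122]
orientation: [0.86, 1.393, -0.858]
contact_force: [-1.2, -0.4, 7.3]
finger_gap: 0.035
-63.27779837673912 [-0.00274705 -0.00096797 -0.00084273]
5.0 -11.9 3.1
10.0 -12.1 2.1
15.0 -12.3 1.0
20.0 -12.3 -0.0
25.0 -12.3 -1.1
33.0 -19.3 -4.0
41.0 -18.6 -6.7
49.0 -17.4 -9.2
57.0 -16.0 -11.5
65.0 -14.2 -13.6
73.0 -12.2 -15.5
75.0 -2.7 -4.1
```

View pics/s11.png

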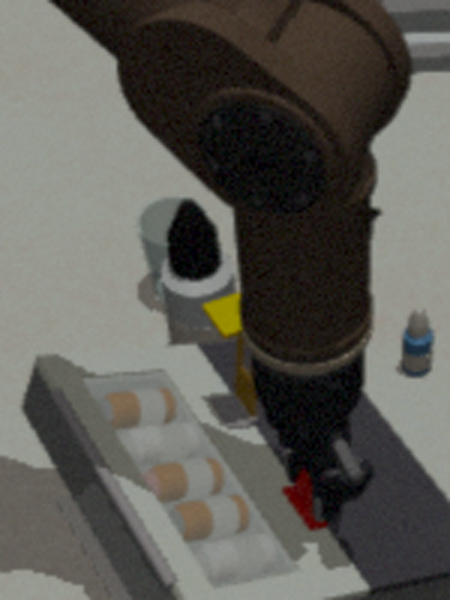

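```bash
python3 -m jog '[-0.0119,0.0031,0,0, -0.0121,0.0021,0,0, -0.0123,0.001,0,0, -0.0123,0,0,0, -0.0123,-0.0011,0,0]' 190 45; python3 - <<'E'
from h import *
im=get_image("side");crop(im,160,60,310,260,3,"pics/s12.png")
p,R,s=pose();print(CR.T@(p-case(145,55,-4)))
E
```

```text
clock: 13.82
tool_pos: [0.5634, 0.0012, 0.1817]
orientation: [0.857, 1.397, -0.864]
contact_force: [-4.9, -8.0, -10.6]
finger_gap: 0.0346
[-0.13739768  0.00077171  0.01632179]
```

View pics/s12.png

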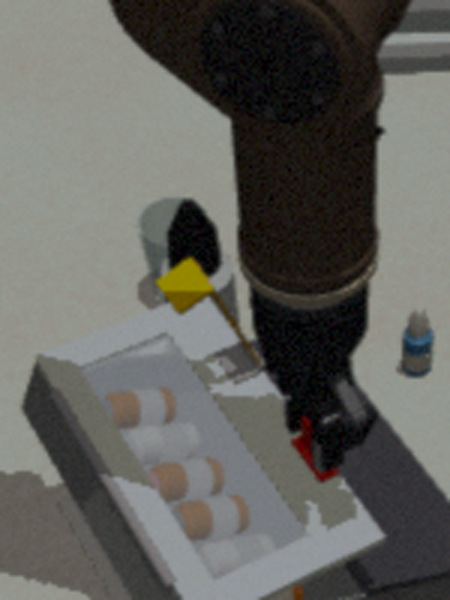

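The lid follows, now about 25° open, and the hasp leans with it. I continue.

```bash
python3 -m jog '[-0.0193,-0.004,0,0, -0.0186,-0.0067,0,0, -0.0174,-0.0092,0,0, -0.016,-0.0115,0,0, -0.0142,-0.0136,0,0]'; python3 - <<'E'
from h import *
im=get_image("side");crop(im,130,10,330,210,3,"pics/s13.png")
im=get_image("top");crop(im,120,145,370,330,3,"pics/t13.png")
p,R,s=pose();print(CR.T@(p-case(145,55,-4)))
E
```

```text
clock: 14.5
tool_pos: [0.5233, -0.0194, 0.2671]
orientation: [0.858, 1.396, -0.864]
contact_force: [-0.6, -8.6, -15.5]
finger_gap: 0.0344
[-0.09180357  0.00114628  0.10130245]
```

View pics/s13.png

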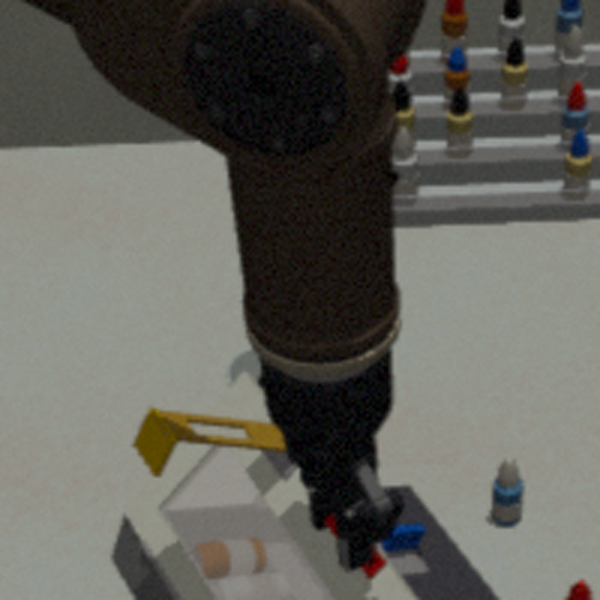

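View pics/t13.png

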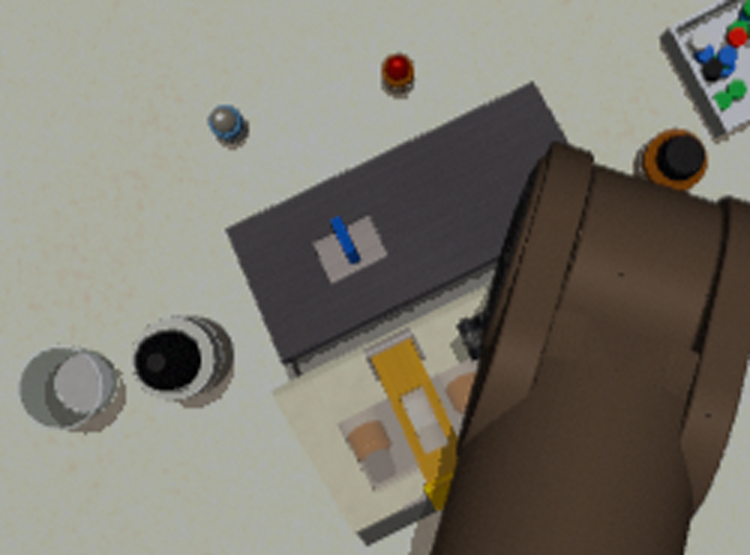

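Lid at about 66° by the tool position; the button is in line at (345,240) in the top crop and the bystanders have not moved. I go on to about 75°.

```bash
python3 -m jog '[-0.0063,-0.0076,0,0, -0.0059,-0.0079,0,0, -0.0035,-0.005,0,0, 0,0,0,0, 0,0,0,0]'; python3 - <<'E'
from h import *
im=get_image("side");crop(im,130,10,330,210,3,"pics/s14.png")
p,R,s=pose();d=CR.T@(p-case(145,55,-4));print(d, np.degrees(np.arctan2(d[2]+.003,-d[0]))+25-7.7)
E
```

```text
clock: 15.22
tool_pos: [0.5053, -0.0287, 0.2827]
orientation: [0.858, 1.395, -0.864]
contact_force: [-1.8, -7.8, -10.4]
finger_gap: 0.0343
[-0.07227354  0.00127667  0.11610035] 76.04941106859243
```

View pics/s14.png

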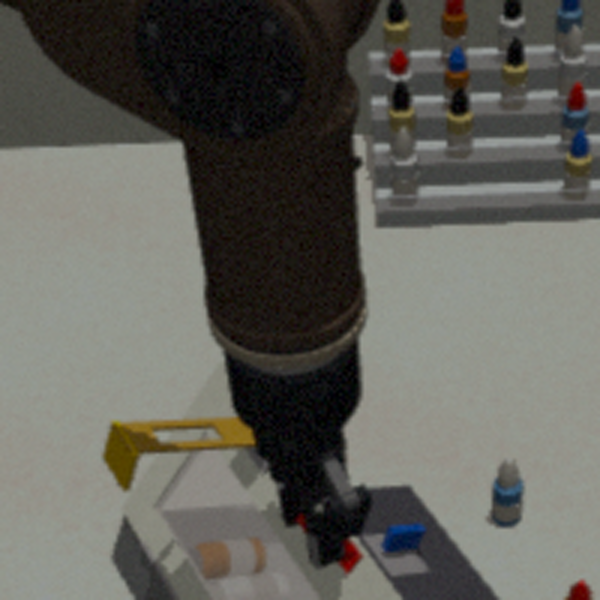

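The lid stands at about 76°, with the hasp held back over it at (180,435). I release, rise and check.

```bash
python3 -m jog '[0,0,0,0, 0,0,0,0, 0,0,0,0, 0,0,0,0, -0.02,0,0,0]' 75 20; python3 -m jog '[-0.04,0,0,0, -0.04,0,0,0, 0,0.04,0.04,0, 0,0.04,0.04,0, 0,0.04,0.04,0]'; python3 -m jog '[0,0.04,0.04,0, 0,0.04,0.04,0, 0,0,0,0, 0,0,0,0, 0,0,0,0]'; python3 - <<'E'
from h import *
im=get_image("side");cv2.imwrite("pics/s15full.png",im[:,:,::-1]);crop(im,160,60,400,260,3,"pics/s15.png")
im=get_image("top");cv2.imwrite("pics/t15full.png",im[:,:,::-1]);crop(im,120,145,370,330,3,"pics/t15.png")
E
```

```text
clock: 15.9
tool_pos: [0.5065, -0.0261, 0.3025]
orientation: [0.858, 1.396, -0.86]
contact_force: [-0.1, 0.3, -1.2]
finger_gap: 0.0602
clock: 16.52
tool_pos: [0.6705, -0.0792, 0.3828]
orientation: [0.858, 1.396, -0.857]
contact_force: [1.1, 0.9, 1.5]
finger_gap: 0.06
clock: 17.15
tool_pos: [0.7752, -0.1143, 0.3844]
orientation: [0.86, 1.394, -0.858]
contact_force: [1.2, -0.5, -0.1]
finger_gap: 0.0601
```

View pics/s15.png

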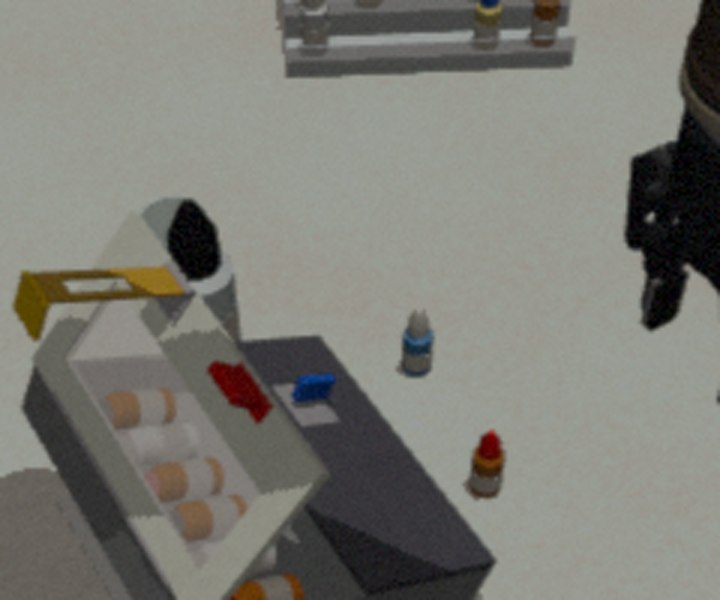

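View pics/t15.png

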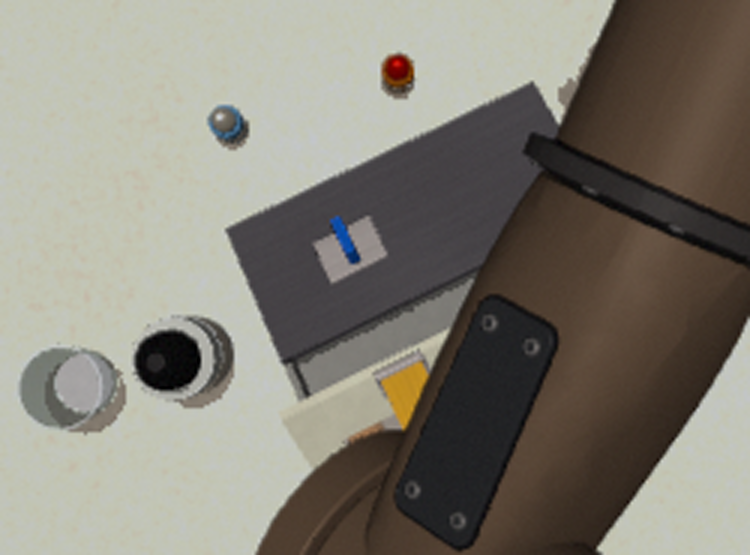

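View pics/s15full.png

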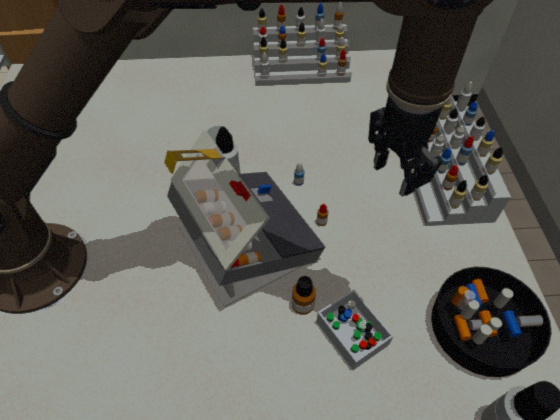

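```bash
python3 - <<'E'
from h import *
def lid(u,v,n,ph):
    x,z=u-145,n+4;ph=np.radians(ph)
    # front edge (x<0) rises
    return case(145+x*np.cos(ph)+z*np.sin(ph),v,-4-x*np.sin(ph)+z*np.cos(ph))
for ph in(65,70,73,76,79):print(ph,"near corner",proj("side",lid(0,140,0,ph)).round(1),"red",proj("side",lid(5,55,15,ph)).round(1),"hinge far",proj("side",lid(0,-70,3,ph)).round(1))
im=cv2.imread("pics/s15full.png")[:,:,::-1]
print(blobs(im,"red",(220,170,262,215)), "corner meas",(160+327/3,60+470/3))
t0=cv2.imread("pics/top0.png")[:,:,::-1];t1=cv2.imread("pics/t15full.png")[:,:,::-1];s0=cv2.imread("pics/side0.png")[:,:,::-1]
for n,a,b,bx in(("drops side",s0,im,(290,160,335,228)),("amber/tub side",s0,im,(288,270,395,370)),("tall+beaker top",t0,t1,(125,245,200,290)),("drops top",t0,t1,(185,160,262,196))):
    x0,y0,x1,y1=bx;A,B=[cv2.cvtColor(np.ascontiguousarray(i[y0:y1,x0:x1]),cv2.COLOR_RGB2GRAY).astype(np.float32) for i in(a,b)]
    print(n,"shift px",cv2.phaseCorrelate(A,B,cv2.createHanningWindow(A.shape[::-1],cv2.CV_32F)))
print("blue top",cv2.minAreaRect(np.argwhere(mask(t1,"blue")[210:240,220:250])[:,::-1].astype(np.float32)))
b=CR;print("u dir px", np.diff(proj("top",[case(-79,-55,29),case(-45,-55,29)]),axis=0))
E
```

```text
65 near corner [[271.6 218.4]] red [[244.3 189. ]] hinge far [[222.  150.3]]
70 near corner [[267.5 217.4]] red [[239.8 188.2]] hinge far [[217.8 148.8]]
73 near corner [[264.9 217. ]] red [[236.9 188. ]] hinge far [[215.1 148.1]]
76 near corner [[262.  216.8]] red [[233.9 187.9]] hinge far [[212.3 147.6]]
79 near corner [[259.1 216.7]] red [[230.8 187.9]] hinge far [[209.3 147.2]]
[([230, 181, 20, 19, 163], [239.1, 188.4])] corner meas (269.0, 216.66666666666666)
drops side shift px ((0.5564459665796697, -0.05805341814418341), 0.9731884748847396)
amber/tub side shift px ((0.04430564377944535, 0.010533441702811785), 0.8683157903176767)
tall+beaker top shift px ((0.5172715713784939, 0.5154503065467502), 0.9859157084005851)
drops top shift px ((0.005536302217194589, 0.012360279712517297), 1.0174685006340345)
blue top ((14.5, 14.5), (15.652474403381348, 3.130495071411133), 63.43495178222656)
u dir px [[ 5.27384262 11.57237344]]
```

The red blob and the lid corner give 68-71°, lower than the 76° from the tool, so the pinch must have slipped. I move the arm out of the top view to measure better.

```bash
python3 -m jog '[0,-0.045,0.025,0, 0,-0.045,0.025,0, 0,-0.045,0.025,0, 0,-0.045,0.025,0, 0,-0.045,0.025,0]';  python3 -m jog '[0,-0.045,0.025,0, 0,-0.045,0.025,0, 0,0,0,0, 0,0,0,0, 0,0,0,0]'; python3 - <<'E'
from h import *
im=get_image("side");cv2.imwrite("pics/s16full.png",im[:,:,::-1]);crop(im,160,100,300,240,4,"pics/s16.png")
im=get_image("top");cv2.imwrite("pics/t16full.png",im[:,:,::-1]);crop(im,190,200,350,340,4,"pics/t16.png")
E
```

```text
clock: 17.88
tool_pos: [0.6299, -0.328, 0.3842]
orientation: [0.859, 1.394, -0.857]
contact_force: [0.1, -0.6, 1.5]
finger_gap: 0.0601
clock: 18.5
tool_pos: [0.5745, -0.4113, 0.3832]
orientation: [0.858, 1.395, -0.856]
contact_force: [0.3, -0.3, -0.0]
finger_gap: 0.0603
```

View pics/s16.png

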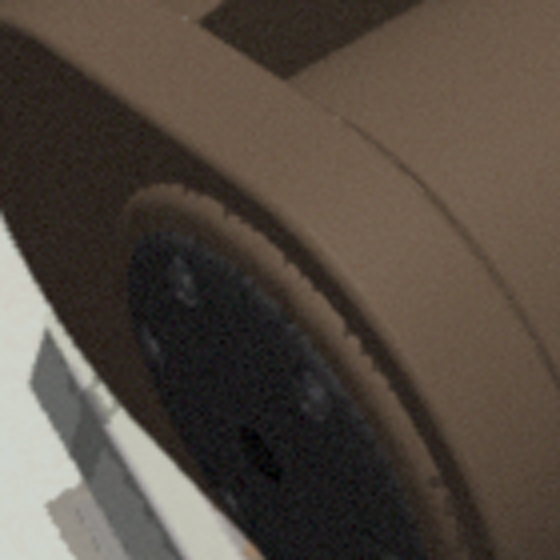

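View pics/t16.png

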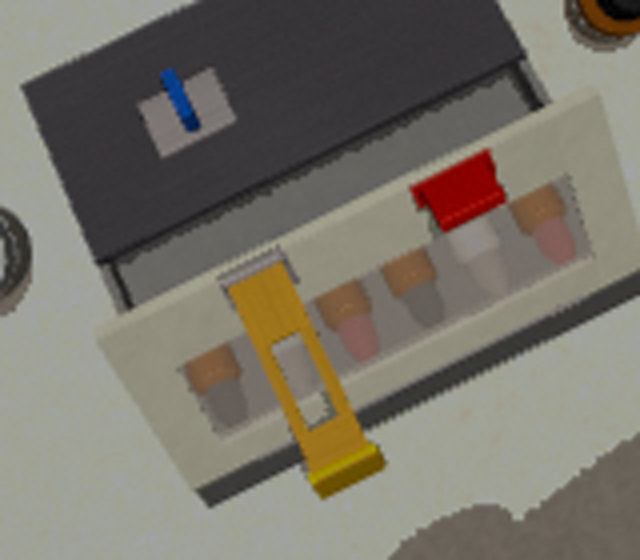

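```bash
python3 - <<'E'
from h import *
h=case(145,0,-4)
for nm,s,t in(("near",(160+327/3-.33,60+470/3-.33),(190+600/4-.4,200+95/4-.4)),("far",(160+133/3-.33,60+213/3-.33),(190+99/4-.4,200+330/4-.4)),("red",(239.1,188.4),None)):
    if t is None:
        im=cv2.imread("pics/t16full.png")[:,:,::-1];b=blobs(im,"red",(285,230,325,260));print(b);t=b[0][1]
    p,e=tri(s,t);d=CR.T@(p-h)*1e3;print(nm,d.round(1),e*1e3,"elev",np.degrees(np.arctan2(d[2],-d[0]))+25-(7.7 if nm=="red" else 1.6))
# top-only: X along case vs phi
def lid(u,v,n,ph):
    x,z=u-145,n+4;ph=np.radians(ph)
    return case(145+x*np.cos(ph)+z*np.sin(ph),v,-4-x*np.sin(ph)+z*np.cos(ph))
for ph in(65,68,71,74,77):print(ph,proj("top",lid(0,140,0,ph)).round(1),proj("top",lid(0,-140,0,ph)).round(1),proj("side",lid(0,-140,0,ph)).round(1))
E
```

```text
near [-99. 141. 110.] 4.644876517519193 elev 71.41227371167648
far [ -97.5 -136.3  106.9] 2.898902709045072 elev 71.04144709487987
[([293, 238, 23, 20, 260], [304.9, 247.5])]
red [-83.5  55.7 113.8] 0.23663239327193353 elev 71.02063183928608
65 [[336.  218.6]] [[210.9 278.3]] [[209.1 131.5]]
68 [[337.5 220.7]] [[211.7 280.8]] [[206.7 130.4]]
71 [[339.1 223. ]] [[212.6 283.5]] [[204.1 129.5]]
74 [[340.8 225.5]] [[213.6 286.3]] [[201.4 128.7]]
77 [[342.5 228.1]] [[214.6 289.3]] [[198.6 128. ]]
```

```bash
python3 - <<'E'
from h import *
# hasp: strap tip-end corners where it meets tab and hinge end, mid: side s15 crop(/3,+160,60), top t16 crop(/4,+190,200)
q=lambda s,t:tri((160+s[0]/3-.33,60+s[1]/3-.33),(190+t[0]/4-.4,200+t[1]/4-.4))
a,e1=q((22,273),(308,485)); b,e2=q((178,293),(295,265))
c,e3=q((35,337),(328,497))
ph=np.radians(71);x,z=-145,7
h=case(145+x*np.cos(ph)+z*np.sin(ph),-55,-4-x*np.sin(ph)+z*np.cos(ph))
for nm,p,e in(("tip",a,e1),("tip2",c,e3)):
    d=CR.T@(p-h)*1e3;w=np.degrees(np.arctan2(d[2],-d[0]));print(nm,d.round(1),e*1e3,"hasp angle",w+25-71)
print(read_state()["clock"],read_state()["contact_force"])
E
```

```text
tip [103.5 -17.5  43.9] 0.7927424943082529 hasp angle 111.02361309327259
tip2 [113.9 -11.3  -7. ] 13.724439798203775 hasp angle -222.46926306008194
18.6 [ 0.00741373 -0.1347776  -0.08882158]
```

```bash
python3 -c "
from bench import *
print(hand_in())"
```

```text
the job is handed in; nothing more can be done
None
```

I opened the case in the order asked and handed it in at 18.6 s of robot time, with the gripper well clear of everything. The hand-in gives no verdict.

1. **Button:** I turned the blue button through 90°. In the top view the bar now lies along the strap direction, and the strap later lifted freely off it.
2. **Hasp:** with the lid still shut, I pinched the yellow tab and swung it along its arc. One strap-end corner seen in both views puts it at about 111° to the lid, and the tool path gives about 115°. A second corner pairing missed by 14 mm between the views, so I discarded it as a wrong match.
3. **Lid:** I lifted it by the red tab and released it.
    - The two-view checks on the red tab and both lid corners agree on about 71°, which is 6° over the 65° needed.
    - The tool position had suggested 76°. I put that down to some slip in the pinch and relied on the camera figure.
    - Single-view readings from the side camera were 68–71°.

**Bystanders:** comparing pictures from before and after the lift, none of the bottles, the tub or the beaker shifted by more than 0.7 px. None of the control readings showed wrist force above about 20 N.

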